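Clear the stockroom scale and set the check weight on it

TASK

The scale is to be checked before packing starts. Take the square measuring cup that was left lying on the scale's pan and put it upside down over the peg of the drying stand, so that its rim rests all round on the stand's base; then set the larger of the two check weights down gently, upright, in the middle of the empty pan, inside the engraved circle. Leave the smaller weight and the glue jar where they are.

Things in the scene. Friction and masses are not known exactly. Their poses are not given: they have to be found in the camera images.
- scale: Grey bench scale, body 170 x 150 mm and 64 mm high, fixed to the table; origin at the centre of its underside, on the table. A round steel pan sits above it on a spring, its top 100 mm above the table when empty.
- pan_centre (a point): Centre of the pan's flat top face, z up; it moves with the pan. Pan: steel disc 160 mm across, 6 mm thick, no rim, with a centre dot and an engraved circle 74 mm across (radius 37) about the centre.
- pan (a joint): How far the pan is pressed down, m: 0 empty, stop at 0.025. Spring 500 N/m, well damped, and preloaded by 0.15 N. The large check weight alone brings it to 0.0134; the cup alone to about 0.0015 to 0.0028.
- cup: Square hollow measuring cup of white plastic, 58 x 58 mm outside, 100 mm long, walls 3 mm (opening 52 x 52 mm), closed end 4 mm thick and marked by a grey band; 0.09 to 0.14 kg. It starts lying on its side on the pan. Its x axis runs along the cup from the closed end to the open mouth; origin on its lower side face (as it lies), at mid-length, the z axis pointing from that face through the cup.
- cup_mouth (a point): Centre of the cup's open mouth, in the plane of the rim; axes as cup.
- cup_base (a point): Centre of the outside of the cup's closed end, 100 mm from cup_mouth; axes as cup.
- stand: Drying stand fixed to the table: round wooden base 130 mm across and 12 mm high, with one upright round wooden peg 22 mm across at its centre, its tapered tip 87 mm above the table. Origin at the centre of the underside, z up. The peg is shorter than the cup is deep: the cup's rim comes to rest on the base.
- stand_top (a point): Peg axis at the top face of the stand's base, 12 mm above the table, z up.
- weight_large: The larger check weight, steel, 0.7 kg, 92 mm high: round body 48 mm across and 52 mm high, above it a neck 18 mm across, on top a cylindrical grip knob 26 mm across from 68 to 92 mm height. Origin at the centre of its underside, z up along its axis.
- weight_small: The smaller check weight, steel, 0.2 kg, same form, 60 mm high, body 36 mm across and 26 mm high, knob 26 mm across. Origin at the centre of its underside. Stays where it is.
- jar: Closed amber glass glue jar with a yellow cap, 60 mm across, 75 mm high. Origin at the centre of its underside. Stays where it is.

How it is judged:
By the outcome, as a careful person would: the job done as asked, in the order asked, and still so for the second after the job is handed in, with the robot touching nothing.
It also fails if it takes over 70 s, if anything falls off the work surface, if the arm or the gripper's body presses on something with over 40 N, if the wrist force passes 120 N, or if a joint passes its speed limit or range.

ROBOT

A 7-joint arm with a two-finger parallel gripper is mounted at the origin on the work surface. World frame = base frame: x ahead of the robot, y to its left, z up, the work surface at z = 0. Lengths are in mm, angles in rad, forces in N, time in s.
With the tool pointing down it reaches from about 350 to 900 mm from the base axis. Payload 7.2 kg.
Tool frame: the origin (TCP) lies where the fingers leave the gripper's body, on its centre line; the fingertips stand 80 mm ahead of it and the grasp point (between the pads) lies 61 mm ahead of it (r.tips_ahead is the distance from the TCP to the fingertips, in mm); z points along the fingers, y is the line along which they close (so a half turn about z gives the same grasp; the last joint's range is limited). The gripper opens to 88 mm and grips with 3 to 60 N. Pads are 20 mm wide; open, the fingers measure 115 mm over their backs; the gripper's body (75 mm by 178 mm) begins 61 mm behind the grasp point.
Start: joints at [-0.068, 0.411, -0.013, 1.596, 0.006, 1.134, -0.082], TCP at [625.001, -0.011, 302.653] pointing down, gripper open.
Joint ranges: [-2.95, 2.95], [-0.29, 1.99], [-1.47, 1.44], [0.14, 2.54], [-1.03, 4.17], [0.13, 1.85], [-2.86, 2.86]. Speed limits (rad/s): [2.39, 2.39, 3.01, 3.01, 3.14, 3.14, 3.14].

INTERFACE

Orientations are given as a 3x3 rotation matrix whose columns are the frame's x, y, z axes.
In Python, from cell import r gives the robot as it stands.
- The arm moves only by the tool inch_along, called after "Call:" as name(argument=value, ...) on one line, values as JSON. Schema: {"type":"object","properties":{"increments":{"type":"array","items":{"type":"array","prefixItems":[{"type":"array","items":{"type":"number"},"minItems":3,"maxItems":3},{"type":"number"},{"type":"number"}],"minItems":3,"maxItems":3},"minItems":1,"maxItems":8},"squeeze":{"type":"number"},"only":{"type":"string"},"quiet":{"type":"boolean"},"lines":{"type":"string"}},"required":["increments"],"additionalProperties":false}. increments is a list of rows, 1 to 8 of them, each written [[dx, dy, dz], turn, opening]: dx, dy, dz in mm, then a turn about the tool's z in rad, then the finger opening in mm; each row is the pose to reach, as a shift and turn from the pose commanded when the call began, along the tool's axes at that moment; what a row does not reach only later rows make up. A row lasts 1/10 s, in which the tool goes at most 50 mm and 0.15 rad, less where a joint would pass 70% of its speed; a pose out of reach is approached as far as the arm can. The fingers move at their own pace and stop on an object; squeeze is the grip in N (left out, the last holds). Time passes only in rows, so rows that do not move let the fingers close. The tool returns the time, the measured TCP pose, the force, the opening and the grip force at its end. only (a regular expression) keeps the lines of the reply that match it, lines (a string "A,B") keeps lines A to B, and quiet returns only ok. Input that does not fit is refused with a message, and nothing moves.
- r.state(): the state, without advancing time (a new reading comes with each control period).
- r.snapshot(name): name is "scene" or "side" or "wrist"; returns a dict with "pixels" (480x640x3 uint8, red, green, blue), "intrinsics" (3x3 intrinsics, pixels), "R" (3x3) and "t" (3): a world point X has camera coordinates R X + t; the wrist camera has in their place "T_tool_cam" (4x4, takes a point from camera to tool coordinates, whose origin is the TCP and whose axes are the flange's). Camera axes: x right, y down, z forward; pixel columns grow to the right and rows downward; lengths in mm; the calibration is good to about 2 mm. The wrist camera is an equidistant fisheye: a pixel r from the principal point sees the ray r / f radians off the axis. A picture is of the moment at which its call begins: read the wrist's pose just before it. There is no depth.
- r.job_done(): hands the job in; it is judged then, once.
The state is a dict: "clock": time; "qpos": joint angles; "joint_vel": joint speeds; "effort": joint torques, N m; "tcp_pos": TCP position; "orientation": TCP orientation; "contact_force": force on the tool from outside, world axes, zero at the start; "ft_torque": the same for the moment, N m; "width": finger opening in mm; "gripper_force": force on a finger pad.
Only numpy, scipy, OpenCV 4.12 (cv2) and the standard library are available. Lean on these libraries where they do the work, as an engineer would, in place of code of your own. Each camera call takes 0.05 s, during which the arm holds its last target. There are 200 camera calls.

## Working session

There is one attempt and no reset: what is moved stays moved. The work goes in short steps, Python scripts to look and compute and a tool call to move; the robot and the scene stay as the last step left them, time stands still between calls to the robot, and variables do not carry over. Pictures are saved under pics/ and viewed, at most 10 in all, crops included, and the job is handed in when it is done.

```bash
ls; mkdir -p pics
```

Run:
```python
from cell import r
import cv2, numpy as np, pickle
d={}
for n in ["scene","side","wrist"]:
    st=r.state(); s=r.snapshot(n); d[n]=(st,s); cv2.imwrite(f"pics/{n}0.png",s["pixels"][:,:,::-1])
    print(n,{k:np.round(v,3).tolist() for k,v in s.items() if k!="pixels"})
pickle.dump(d,open("s0.pkl","wb"))
st=r.state();print(st)
```

```text
cell.py
pics
scene {'intrinsics': [[549.584, 0.0, 317.369], [0.0, 549.584, 253.153], [0.0, 0.0, 1.0]], 'R': [[0.554, 0.833, -0.01], [0.577, -0.392, -0.717], [-0.601, 0.391, -0.697]], 't': [-353.319, -287.1, 1593.527]}
side {'intrinsics': [[516.657, 0.0, 322.407], [0.0, 516.657, 244.965], [0.0, 0.0, 1.0]], 'R': [[-0.871, -0.492, 0.008], [-0.383, 0.667, -0.639], [0.309, -0.559, -0.769]], 't': [551.504, 303.462, 1126.74]}
wrist {'intrinsics': [[371.648, 0.0, 320.573], [0.0, 371.648, 245.653], [0.0, 0.0, 1.0]], 'T_tool_cam': [[0.0, -0.97, -0.242, 66.144], [1.0, 0.0, -0.0, 0.367], [0.0, -0.242, 0.97, -81.454], [0.0, 0.0, 0.0, 1.0]]}
{'clock': 0.15, 'qpos': array([-0.06819614,  0.41175481, -0.01272036,  1.59680962,  0.00563301,
        1.13431813, -0.08216957]), 'joint_vel': array([ 0.00045217, -0.00234151, -0.00057807, -0.00228614, -0.00083944,
       -0.00194235, -0.0001697 ]), 'effort': array([ 1.23447033e-03, -5.88331139e+01,  6.41932636e-01, -2.91289848e+01,
       -5.37989591e-02,  1.57438387e-02,  1.06989046e-04]), 'tcp_pos': array([ 6.24721913e+02, -3.18431360e-02,  3.01995355e+02]), 'orientation': array([[-7.17037388e-05,  9.99999217e-01, -1.24901661e-03],
       [ 9.99999991e-01,  7.15613049e-05, -1.14081152e-04],
       [-1.13991682e-04, -1.24902478e-03, -9.99999213e-01]]), 'contact_force': array([-0.15592648,  0.11108757, -0.65955756]), 'ft_torque': array([-0.00453303,  0.03372189,  0.0101881 ]), 'gripper_force': 0.0, 'width': 87.90606621745097}
```

View pics/scene0.png

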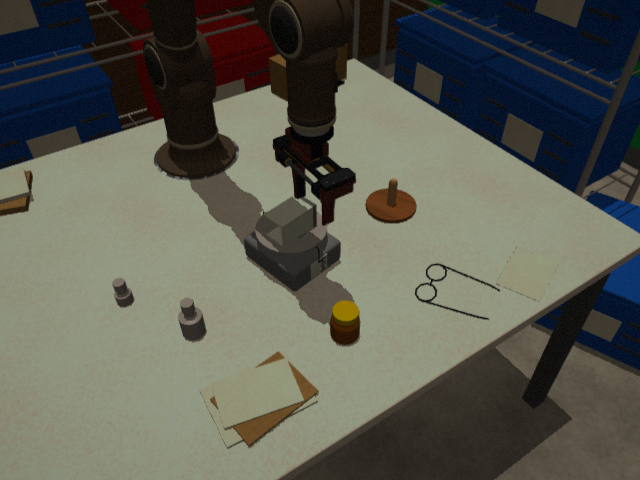

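View pics/side0.png

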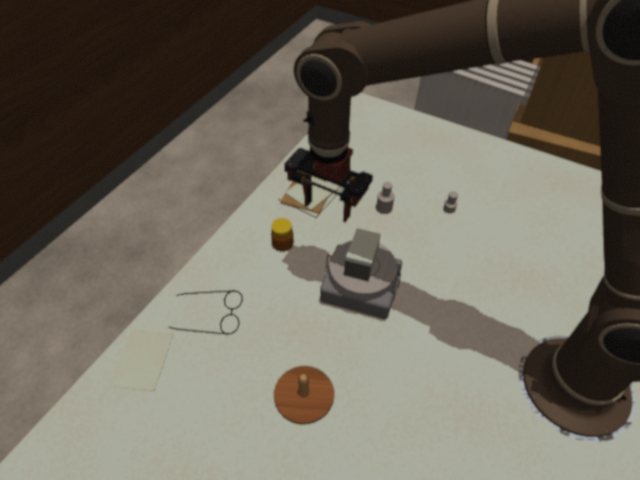

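View pics/wrist0.png

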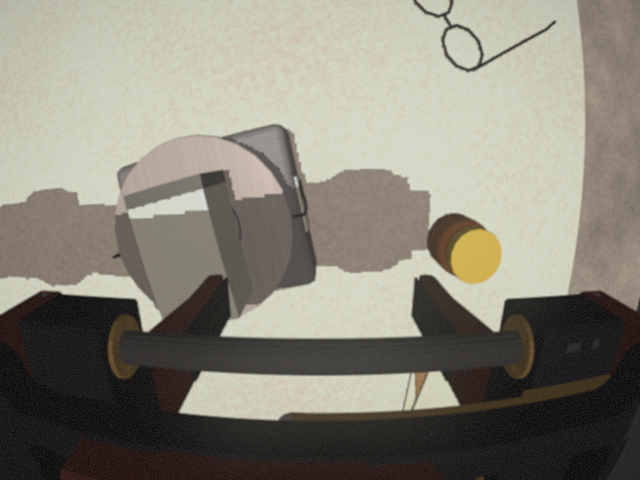

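The scene view shows the scale at about (292,245) with the cup on it. The stand's peg tip is at (393,181) and its base at (391,206); the large weight is at (192,320), the small one at (122,292) and the jar at (345,322). In the side view the peg is at (303,380), the cup at (362,255) and the large weight at (386,198). The wrist view shows the cup roughly along world y, with its top near (185,250).

Create h.py:
```python
import numpy as np, cv2
def ray(st,s,uv):
    K=s["intrinsics"]; uv=np.atleast_2d(np.array(uv,float))
    x=(uv-[K[0,2],K[1,2]])/K[0,0]
    if "T_tool_cam" in s:
        a=np.linalg.norm(x,axis=1,keepdims=True)
        d=np.c_[x*np.sinc(a/np.pi),np.cos(a)]
        T=s["T_tool_cam"]; O=st["orientation"]
        return O@T[:3,3]+st["tcp_pos"], d@(O@T[:3,:3]).T
    d=np.c_[x,np.ones(len(x))]
    return -s["R"].T@s["t"], d@s["R"]
def onz(st,s,uv,z):
    c,d=ray(st,s,uv); return c+d*((z-c[2])/d[:,2])[:,None]
def tri(obs):  # obs: list of (st,s,uv) -> point, residual mm
    A=np.zeros((3,3));b=np.zeros(3);L=[]
    for st,s,uv in obs:
        c,d=ray(st,s,uv); d=d[0]/np.linalg.norm(d[0]); P=np.eye(3)-np.outer(d,d); A+=P;b+=P@c;L.append((c,P))
    X=np.linalg.solve(A,b); return X,[float(np.linalg.norm(P@(X-c))) for c,P in L]
```

Run:
```python
import pickle,cv2,numpy as np
from h import *
d=pickle.load(open("s0.pkl","rb"))
def T(**k):
    X,e=tri([(*d[n],k[n]) for n in k]); return np.round(X,1),np.round(e,1)
print("peg tip",T(scene=(393,180),side=(303,376)))
print("base",onz(*d["scene"],(391,205),12),onz(*d["side"],(304,394),12))
print("wl",T(scene=(187,303),side=(386.5,186)),"ws",T(scene=(119.5,283),side=(452,195)))
print("jar cap",T(scene=(345,310),side=(282,226),wrist=(476,256)))
print("pan",onz(*d["wrist"],(205,227),100),onz(*d["side"],(363,270),100))
a=cv2.resize(d["wrist"][1]["pixels"][115:335,85:345,::-1],None,fx=2,fy=2,interpolation=2)
b=cv2.resize(d["scene"][1]["pixels"][170:300,230:390,::-1],None,fx=2.75,fy=2.75,interpolation=2)[:,:270]
b=cv2.resize(d["scene"][1]["pixels"][185:260,245:335,::-1],(270,225),interpolation=2)
c=cv2.resize(d["side"][1]["pixels"][220:295,318:408,::-1],(270,225),interpolation=2)
im=np.zeros((450,790,3),np.uint8); im[:440,:520]=a; im[:225,520:]=b; im[225:450,520:]=c
cv2.imwrite("pics/crop1.png",cv2.convertScaleAbs(im,alpha=1.5))
```

```text
peg tip (array([503.8, 312.7,  85.6]), array([1.1, 1.1]))
base [[510.6993122  310.09468319  12.        ]] [[499.45663433 316.66436754  12.        ]]
wl (array([ 589.3, -272.1,   86.5]), array([0., 0.])) ws (array([ 429.5, -360.9,   54.9]), array([0.4, 0.4]))
jar cap (array([766.3, -20.5,  72. ]), array([0.8, 2.3, 2. ]))
pan [[531.9791797   10.81205394 100.        ]] [[513.69185     22.72064603 100.        ]]
```

View pics/crop1.png

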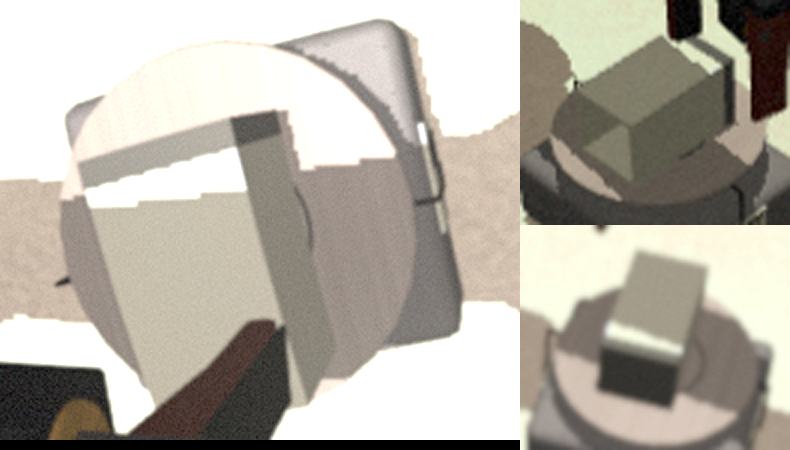

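The crop shows the grey band, which is the closed end, at the +y end of the cup. The open mouth faces −y. In the full wrist image the top corners of the closed end are at (125,196) and (201,174).

Run:
```python
import pickle,cv2,numpy as np
from h import *
d=pickle.load(open("s0.pkl","rb"))
def T(**k):
    X,e=tri([(*d[n],k[n]) for n in k]); return np.round(X,1),np.round(e,1)
print("closed +x",T(scene=(316,205.7),wrist=(201.5,174)))
print("closed -x",T(scene=(301.7,198.3),wrist=(125,196.5)))
for z in (156,):
  p=onz(*d["wrist"],[(201.5,174),(125,196.5),(223,277)],z); q=onz(*d["scene"],[(264.3,213.3),(283.3,225.7),(316,205.7),(301.7,198.3)],z); print(p.round(1),q.round(1))
# stand base & pan ellipse by colour, scene/side
for n in ("scene","side"):
    h=cv2.cvtColor(d[n][1]["pixels"],cv2.COLOR_RGB2HSV)
    m=cv2.inRange(h,(3,110,60),(16,255,255))
    c=[c for c in cv2.findContours(m,0,1)[0] if cv2.contourArea(c)>400]
    for k in c:
        P=onz(*d[n],k.reshape(-1,2),12)[:,:2]
        cc,rr=cv2.minEnclosingCircle(P.astype(np.float32)); print(n,cv2.boundingRect(k),np.round(cc,1),round(rr,1))
# pan circle points wrist crop
uv=np.array([(215,42),(300,60),(350,95),(395,155),(415,210),(405,280),(385,335),(62,200),(75,280),(110,335),(62,190),(90,120)])/2+[85,115]
P=onz(*d["wrist"],uv,99)[:,:2]
A=np.c_[2*P,np.ones(len(P))]; s=np.linalg.lstsq(A,(P**2).sum(1),rcond=None)[0]; print("pan",s[:2],np.sqrt(s[2]+s[:2]@s[:2]))
```

```text
closed +x (array([549.5,  56.3, 153.1]), array([0.8, 0.8]))
closed -x (array([495.8,  47. , 147.8]), array([8., 8.]))
[[549.8  55.9 156. ]
 [492.5  43.6 156. ]
 [560.3 -12.  156. ]] [[512.9 -49.1 156. ]
 [569.3 -36.4 156. ]
 [553.2  54.8 156. ]
 [514.6  43.1 156. ]]
scene (366, 189, 50, 32) [506.1 313.2] 64.5
side (275, 367, 59, 56) [501.  316.3] 62.8
side (509, 105, 92, 52) [ 248.4 -861.6] 159.9
pan [524.71996727   6.94104449] 77.00004443989664
```

Call:
inch_along(increments=[[[12, -34, 5], -0.1, 88], [[25, -68, 15], -0.21, 88], [[38, -101, 40], -0.213, 88], [[38, -101, 60], -0.213, 88], [[38, -101, 60], -0.213, 88]], squeeze=6)

```text
clock: 0.65
tcp_pos: [522.1, 38.1, 240.7]
orientation: [[-0.212, 0.977, -0.004], [0.977, 0.212, -0.001], [0.0, -0.004, -1.0]]
contact_force: [-0.7, -0.9, -0.3]
width: 87.6
gripper_force: 0.0
```

Run:
```python
from cell import r
import cv2,pickle
st=r.state(); s=r.snapshot("wrist"); pickle.dump((st,s),open("s1.pkl","wb")); cv2.imwrite("pics/w1.png",s["pixels"][:,:,::-1])
```

```text
(no output)
```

View pics/w1.png

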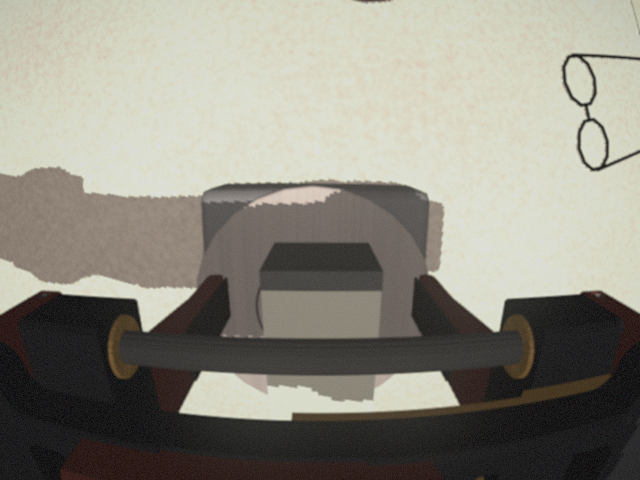

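The cup is square to the fingers. The top corners of its closed end are at (261,270) and (382,271), and it is nearly centred between the fingers.

Run:
```python
import pickle,numpy as np
from h import *
a=pickle.load(open("s1.pkl","rb")); d=pickle.load(open("s0.pkl","rb"))["wrist"]
L=tri([(*a,(261,270)),(*d,(125,196.5))]); R=tri([(*a,(382,271)),(*d,(201.5,174))]); print(L,R)
for z in (152,156): print(z,onz(*a,[(261,270),(382,271)],z).round(1))
print(onz(*a,[(275,243),(370,243)],98).round(1))
m=onz(*a,[(261,270),(382,271)],156).mean(0)
O=a[0]["orientation"]; print("closed end centre in tool axes",O.T@(m-a[0]["tcp_pos"]))
# pan circle
uv=[(310,187),(250,207),(216,240),(200,275),(372,205),(400,232),(420,265)]
P=onz(*a,uv,98.5)[:,:2]
A=np.c_[2*P,np.ones(len(P))]; s=np.linalg.lstsq(A,(P**2).sum(1),rcond=None)[0]; print("pan",s[:2],np.sqrt(s[2]+s[:2]@s[:2]))
```

```text
(array([491.62145381,  43.65201898, 154.11468978]), [0.27877184888009077, 0.27877184888014417]) (array([548.76466621,  55.63914384, 153.02862787]), [0.13364295498413684, 0.1336429549841076])
152 [[491.5  43.2 152. ]
 [549.   55.2 152. ]]
156 [[491.9  44.6 156. ]
 [548.   56.3 156. ]]
[[491.7  43.6  98. ]
 [549.6  56.3  98. ]]
closed end centre in tool axes [12.50379143  0.91212998 84.68027574]
pan [522.1096179    7.97576524] 74.99438302502972
```

Call:
inch_along(increments=[[[0, 1, 27], 0, 88], [[0, 1, 53.5], 0, 88], [[0, 1, 53.5], 0, 50], [[0, 1, 53.5], 0, 50], [[0, 1, 53.5], 0, 50], [[0, 1, 53.5], 0, 50], [[0, 1, 53.5], 0, 50], [[0, 1, 53.5], 0, 50]], squeeze=4)

```text
clock: 1.5
tcp_pos: [525.6, 38.2, 190.0]
orientation: [[-0.211, 0.977, 0.002], [0.977, 0.211, 0.0], [-0.0, 0.002, -1.0]]
contact_force: [1.6, 0.3, 0.2]
width: 58.3
gripper_force: 3.9
```

Call:
inch_along(increments=[[[0, 0, -8], 0, 50], [[0, 0, -16], 0, 50], [[0, 0, -25], 0, 50], [[0, 0, -35], 0, 50], [[0, 0, -45], 0, 50], [[0, 0, -60], 0, 50], [[0, 0, -80], 0, 50], [[0, 0, -100], 0, 50]])

```text
clock: 2.3
tcp_pos: [524.8, 38.2, 290.4]
orientation: [[-0.211, 0.977, -0.0], [0.977, 0.211, 0.0], [0.0, -0.0, -1.0]]
contact_force: [-0.4, -0.5, -1.0]
width: 58.9
gripper_force: 4.0
```

Run:
```python
from cell import r
import cv2,pickle,numpy as np
st=r.state(); s=r.snapshot("scene"); t=r.snapshot("side"); 
a=cv2.resize(s["pixels"][140:260,230:350,::-1],(400,400),interpolation=2);b=cv2.resize(t["pixels"][150:290,300:440,::-1],(400,400),interpolation=2)
cv2.imwrite("pics/lift.png",cv2.convertScaleAbs(np.hstack([a,b]),alpha=1.5))
```

```text
(no output)
```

View pics/lift.png

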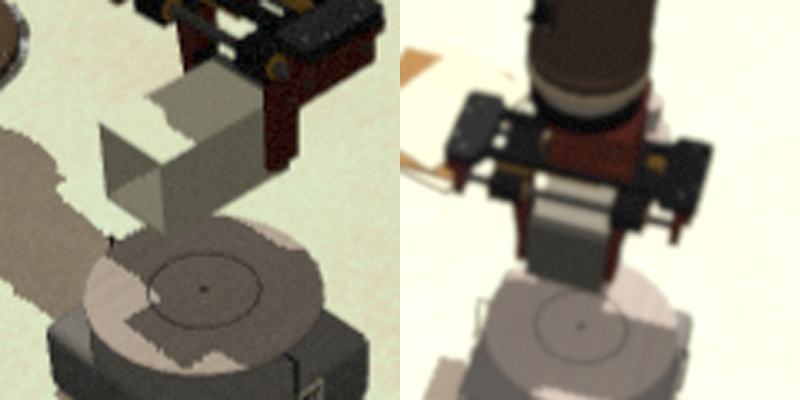

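The cup is lifted but still level, so friction is holding it and it has not swung. I'll loosen the grip to 3 N and give it an upward jerk.

Create look.py:
```python
from cell import r
import cv2,pickle,sys,numpy as np
n=sys.argv[1]
st=r.state(); s=r.snapshot("scene"); st2=r.state(); t=r.snapshot("side"); st3=r.state(); w=r.snapshot("wrist")
pickle.dump({"scene":(st,s),"side":(st2,t),"wrist":(st3,w)},open(n+".pkl","wb"))
```

```text
(no output)
```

Call:
inch_along(increments=[[[0, 0, 0], 0, 50], [[0, 0, 0], 0, 50], [[0, 0, -40], 0, 50], [[0, 0, -80], 0, 50], [[0, 0, -80], 0, 50], [[0, 0, -80], 0, 50], [[0, 0, -80], 0, 50]], squeeze=3)

```text
clock: 3.1
tcp_pos: [524.3, 38.1, 367.3]
orientation: [[-0.211, 0.977, -0.003], [0.977, 0.211, -0.0], [0.0, -0.003, -1.0]]
contact_force: [0.5, 0.3, -2.3]
width: 58.3
gripper_force: 3.0
```

```bash
python3 look.py s2
```

Run:
```python
import pickle,cv2,numpy as np
d=pickle.load(open("s2.pkl","rb"))
a=cv2.resize(d["scene"][1]["pixels"][90:240,220:370,::-1],(400,400),interpolation=2);b=cv2.resize(d["wrist"][1]["pixels"][160:460,160:460,::-1],(400,400),interpolation=2)
cv2.imwrite("pics/jerk.png",cv2.convertScaleAbs(np.hstack([a,b]),alpha=1.5))
```

```text
(no output)
```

View pics/jerk.png

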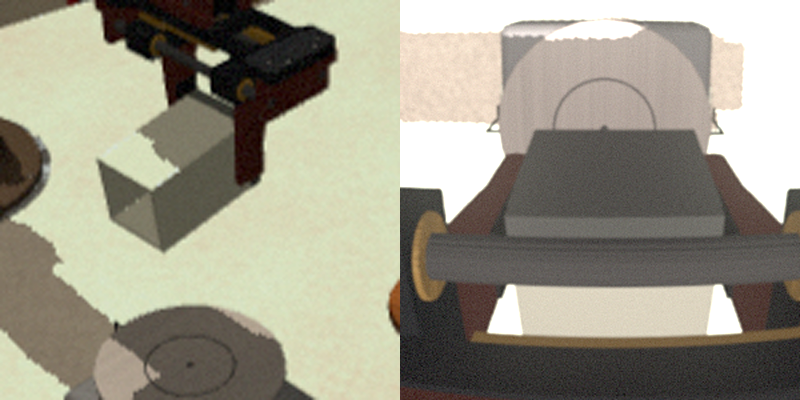

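The jerk worked in part. In the wrist view the closed face now points up toward the camera (crop rows 130–215), so the mouth has swung part of the way down. I'll keep jerking.

Call:
inch_along(increments=[[[0, 0, 45], 0, 50], [[0, 0, 0], 0, 50], [[0, 0, 0], 0, 50], [[0, 0, 45], 0, 50], [[0, 0, 0], 0, 50], [[0, 0, 0], 0, 50], [[0, 0, 0], 0, 50]], squeeze=3)

```text
clock: 3.95
tcp_pos: [526.0, 38.4, 370.2]
orientation: [[-0.211, 0.977, 0.003], [0.977, 0.211, 0.0], [-0.0, 0.003, -1.0]]
contact_force: [-0.1, -0.7, -1.6]
width: 58.1
gripper_force: 3.0
```

```bash
python3 look.py s3
```

Create tilt.py:
```python
import pickle,sys,cv2,numpy as np
d=pickle.load(open(sys.argv[1]+".pkl","rb"))
st,s=d["wrist"]; g=cv2.cvtColor(s["pixels"],cv2.COLOR_RGB2GRAY).astype(float)
col=cv2.GaussianBlur(g,(1,3),0)[:,300:340].mean(1); dg=np.diff(col)
rows=[i for i in range(200,400) if abs(dg[i])>5 and abs(dg[i])==abs(dg[i-3:i+4]).max()]
T=s["T_tool_cam"];K=s["intrinsics"]
print([(i,round(dg[i])) for i in rows])
# for pivot (0,61), closed end e=12.5 ahead, predicted rows of lower & upper closed edges vs tilt
for th in range(0,95,10):
    t=np.radians(th); out=[]
    for a,b in((12.5,29),(12.5,-29)):   # along closed dir, down
        x=a*np.cos(t)+b*np.sin(t); z=61-a*np.sin(t)+b*np.cos(t)
        p=np.linalg.inv(T)@[x,0,z,1]; an=np.arctan2(p[1],p[2]); out.append(round(K[1,2]+K[0,0]*an))
    print(th,out,end=" ")
```

```bash
python3 tilt.py s2; python3 tilt.py s3
```

```text
[(218, -6), (256, -15), (322, 7), (338, -8), (375, 27)]
0 [267, 319] 10 [259, 335] 20 [252, 350] 30 [247, 363] 40 [243, 374] 50 [241, 382] 60 [241, 388] 70 [244, 391] 80 [250, 391] 90 [258, 390] [(221, -10), (338, -6), (375, 22), (385, 15), (391, 8)]
0 [267, 319] 10 [259, 335] 20 [252, 350] 30 [247, 363] 40 [243, 374] 50 [241, 382] 60 [241, 388] 70 [244, 391] 80 [250, 391] 90 [258, 390]
```

Run:
```python
import pickle,cv2,numpy as np
d=pickle.load(open("s3.pkl","rb"))
a=cv2.resize(d["scene"][1]["pixels"][90:240,220:370,::-1],(400,400),interpolation=2);b=cv2.resize(d["wrist"][1]["pixels"][160:460,160:460,::-1],(400,400),interpolation=2)
cv2.imwrite("pics/jerk2.png",cv2.convertScaleAbs(np.hstack([a,b]),alpha=1.5))
```

```text
(no output)
```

View pics/jerk2.png

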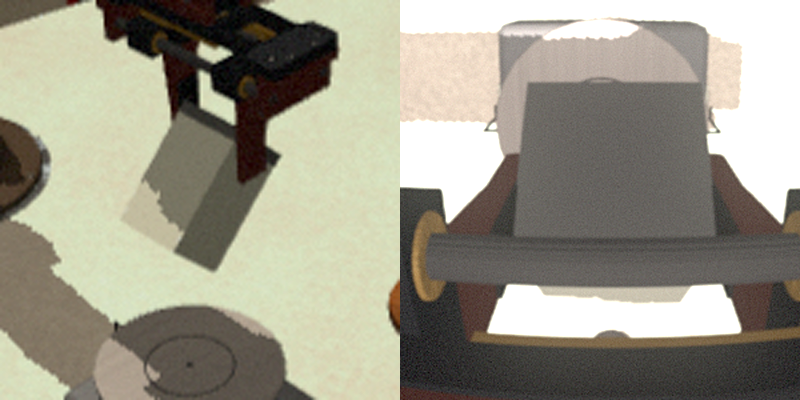

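The cup is now tilted about 50–60° mouth-down; its closed face spans crop rows 82–235 in the wrist view. More upward jerks, plus an acceleration toward the mouth side.

Call:
inch_along(increments=[[[0, 0, 45], 0, 50], [[0, 0, 0], 0, 50], [[0, 0, 0], 0, 50], [[0, 0, 45], 0, 50], [[0, 0, 0], 0, 50], [[0, 0, 0], 0, 50], [[0, 0, 0], 0, 50]], squeeze=3)

```text
clock: 4.8
tcp_pos: [526.0, 38.4, 370.3]
orientation: [[-0.211, 0.977, 0.004], [0.977, 0.211, 0.001], [-0.0, 0.004, -1.0]]
contact_force: [-0.6, 0.2, -1.8]
width: 57.8
gripper_force: 3.0
```

```bash
python3 look.py s4
```

Call:
inch_along(increments=[[[0, 0, 45], 0, 50], [[0, 0, 0], 0, 50], [[0, 0, 0], 0, 50], [[0, 0, 45], 0, 50], [[0, 0, 0], 0, 50], [[0, 0, 0], 0, 50], [[0, 0, 0], 0, 50]], squeeze=3)

```text
clock: 5.65
tcp_pos: [526.0, 38.4, 370.3]
orientation: [[-0.211, 0.977, 0.004], [0.977, 0.211, 0.001], [-0.0, 0.004, -1.0]]
contact_force: [0.0, 0.6, -0.5]
width: 57.9
gripper_force: 3.0
```

```bash
python3 look.py s5
```

Create tilt2.py:
```python
import pickle,sys,cv2,numpy as np
for n in sys.argv[1:]:
    d=pickle.load(open(n+".pkl","rb")); st,s=d["wrist"]
    g=cv2.GaussianBlur(cv2.cvtColor(s["pixels"],cv2.COLOR_RGB2GRAY),(5,1),0).astype(float)
    col=g[:,310:330].mean(1); dg=np.diff(col); print(n,[(i,round(dg[i])) for i in range(190,420) if abs(dg[i])>4 and abs(dg[i])==abs(dg[i-3:i+4]).max()])
    st,s=d["scene"]; e=cv2.Canny(cv2.convertScaleAbs(s["pixels"],alpha=1.5)[90:240,220:370],60,150)
    L=cv2.HoughLinesP(e,1,np.pi/360,18,minLineLength=20,maxLineGap=3)
    print([tuple((l[0]+[220,90,220,90]).tolist()) for l in L] if L is not None else 0)
```

```bash
python3 tilt2.py s3 s4 s5
```

```text
s3 [(217, -10), (221, -11), (338, -7), (342, 4), (348, 5), (375, 28), (385, 27), (391, 10), (407, -51)]
[(318, 122, 341, 111), (265, 171, 288, 127), (304, 184, 324, 149), (285, 182, 305, 146), (278, 181, 299, 191), (309, 122, 346, 103), (300, 191, 315, 166), (320, 135, 343, 122), (281, 112, 284, 132)]
s4 [(217, -19), (338, -8), (375, 64), (407, -49)]
[(308, 184, 325, 146), (275, 158, 288, 129), (280, 110, 284, 137), (269, 91, 295, 103), (320, 135, 343, 122), (324, 115, 346, 103), (308, 156, 308, 136), (268, 176, 283, 139), (305, 190, 314, 169)]
s5 [(216, -16), (338, -9), (342, 4), (374, 66), (407, -48)]
[(289, 186, 308, 143), (269, 176, 287, 130), (268, 90, 295, 103), (306, 191, 325, 146), (324, 115, 346, 103), (278, 106, 284, 131), (320, 136, 343, 121), (276, 159, 288, 129)]
```

Create ang.py:
```python
import pickle,sys,numpy as np
from scipy.optimize import minimize_scalar
def tilt(s,seg,C,m):
    a=np.array(seg[:2],float);b=np.array(seg[2:],float)
    def pr(X): p=s["R"]@X+s["t"]; return (s["intrinsics"]@p)[:2]/p[2]
    def f(t):
        v=np.r_[np.cos(t)*m,-np.sin(t)]; q=pr(C+40*v)-pr(C); e=b-a
        return 1-abs(q@e)/np.linalg.norm(q)/np.linalg.norm(e)
    ts=np.radians(np.arange(0,130,.5)); return np.degrees(ts[np.argmin([f(t) for t in ts])])
```

Run:
```python
import pickle,numpy as np
from ang import tilt
m=np.array([.212,-.978]);C=np.array([530,15,270.])
for n,L in {"s3":[(265,171,288,127),(304,184,324,149),(300,191,315,166)],"s4":[(308,184,325,146),(268,176,283,139),(305,190,314,169)],"s5":[(289,186,308,143),(269,176,287,130),(306,191,325,146)]}.items():
    s=pickle.load(open(n+".pkl","rb"))["scene"][1]
    print(n,[tilt(s,l,C,m) for l in L])
```

```text
s3 [np.float64(46.5), np.float64(43.0), np.float64(41.0)]
s4 [np.float64(52.0), np.float64(55.5), np.float64(53.5)]
s5 [np.float64(52.50000000000001), np.float64(56.5), np.float64(54.0)]
```

The tilt has settled at about 54°. I'll use the pan's fixed edge as a stop: bring the cup down beyond the pan's +y edge, then move toward the pan so the edge pushes the mouth under the grip.

Call:
inch_along(increments=[[[35, -3, 0], 0, 50], [[75, -6, 0], 0, 50], [[115, -9.5, 0], 0, 50], [[140, -9.5, 0], 0, 50], [[140, -9.5, 45], 0, 50], [[140, -9.5, 90], 0, 50], [[140, -9.5, 130], 0, 50], [[140, -9.5, 164], 0, 50]], squeeze=3)

```text
clock: 6.6
tcp_pos: [485.5, 172.9, 202.9]
orientation: [[-0.212, 0.977, -0.001], [0.977, 0.212, -0.0], [-0.0, -0.001, -1.0]]
contact_force: [0.5, -0.2, -0.4]
width: 58.2
gripper_force: 3.0
```

Call:
inch_along(increments=[[[0, 0, 0], 0, 50], [[-10, 0, 0], 0, 50], [[-20, 0, 0], 0, 50], [[-28, 0, 0], 0, 50], [[-36, 0, 0], 0, 50], [[-44, 0, 0], 0, 50], [[-52, 0, 0], 0, 50], [[-57, 0, 0], 0, 50]])

```text
clock: 7.4
tcp_pos: [498.4, 117.0, 205.6]
orientation: [[-0.211, 0.977, 0.001], [0.977, 0.211, 0.001], [0.001, 0.001, -1.0]]
contact_force: [-1.3, 3.2, 2.9]
width: 57.9
gripper_force: 3.0
```

Call:
inch_along(increments=[[[-3, 0, 0], 0, 50], [[-6, 0, 0], 0, 50], [[-6, 0, 0], 0, 50], [[-6, 0, 0], 0, 50]])

```text
clock: 7.8
tcp_pos: [499.6, 111.5, 205.2]
orientation: [[-0.212, 0.977, 0.0], [0.977, 0.212, -0.0], [-0.0, 0.0, -1.0]]
contact_force: [1.0, 1.3, 3.1]
width: 57.8
gripper_force: 3.0
```

```bash
python3 look.py s6
```

Run:
```python
import pickle,cv2,numpy as np
d=pickle.load(open("s6.pkl","rb"))
a=cv2.resize(d["scene"][1]["pixels"][120:260,250:390,::-1],(400,400),interpolation=2);b=cv2.resize(d["side"][1]["pixels"][180:320,290:430,::-1],(400,400),interpolation=2)
cv2.imwrite("pics/push.png",cv2.convertScaleAbs(np.hstack([a,b]),alpha=1.5))
```

```text
(no output)
```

View pics/push.png

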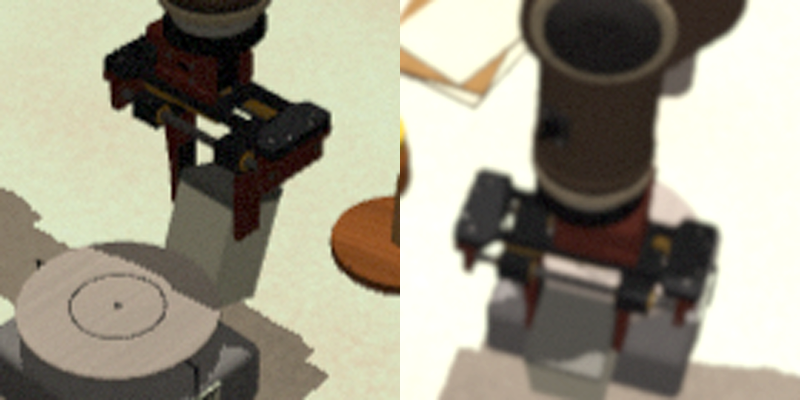

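The picture shows the cup nearly upright beside the pan, mouth down and leaning slightly. Its right edge runs from crop (278,190) to (250,300).

Create edges.py:
```python
import pickle,sys,cv2,numpy as np
from ang import tilt
n=sys.argv[1]; d=pickle.load(open(n+".pkl","rb")); st,s=d["scene"]
O=st["orientation"]; m=-O[:2,0]; C=st["tcp_pos"]+np.r_[m*10,-100]
p=s["R"]@C+s["t"]; u=(s["intrinsics"]@p)[:2]/p[2]; x,y=int(u[0])-45,int(u[1])-45
e=cv2.Canny(cv2.convertScaleAbs(s["pixels"],alpha=1.5)[y:y+100,x:x+90],50,130)
for l in cv2.HoughLinesP(e,1,np.pi/360,15,minLineLength=18,maxLineGap=4):
    l=l[0]+[x,y,x,y]
    if abs(l[3]-l[1])>1.2*abs(l[2]-l[0]): print(l.tolist(),tilt(s,l,C,m))
```

```bash
python3 edges.py s6
```

Run:
```python
import pickle,numpy as np
from ang import tilt
d=pickle.load(open("s6.pkl","rb"))["scene"];print(tilt(d[1],(347.3,186.5,337.5,225),np.array([500,110,110.]),np.array([.212,-.978])), d[0]["tcp_pos"])
```

```bash
python3 tilt2.py s6 | head -1
```

```text
[336, 227, 348, 189] 65.5
70.5 [499.55750653 111.53799984 205.23492212]
s6 [(198, -12), (208, -9), (338, -12), (343, 4), (375, 30), (389, -38), (412, -42)]
```

Run:
```python
import pickle,numpy as np,cv2
from h import *
d=pickle.load(open("s6.pkl","rb"))
print("pan dot scene",onz(*d["scene"],(291.3,226.75),100))
d2=pickle.load(open("s2.pkl","rb"))
print("pan dot wrist s2",onz(*d2["wrist"],(160+604*.75,160+128*.75),100), "circle top", onz(*d2["wrist"],[(160+604*.75,160+79*.75)],100))
st,s=d["wrist"]
g=cv2.cvtColor(s["pixels"],cv2.COLOR_RGB2GRAY)
T=s["T_tool_cam"];K=s["intrinsics"]
for row in (198,208):
    a=(row-K[1,2])/K[0,0]; dd=T[:3,:3]@[0,np.sin(a),np.cos(a)]; c=T[:3,3]
    for z in (30,40,50,61,70,80): print(row,z,np.round(c[0]+dd[0]*(z-c[2])/dd[2],1),end=" ")
print()
for row in (195,203,215,230,260): # horizontal extents along row
    l=cv2.GaussianBlur(g,(5,1),0)[row].astype(int); dg=np.diff(l); print(row,[(i,int(dg[i])) for i in range(180,460) if abs(dg[i])>7 and abs(dg[i])==abs(dg[i-3:i+4]).max()])
```

```text
pan dot scene [[525.93160239   6.80543229 100.        ]]
pan dot wrist s2 [[885.60972954  81.73527388 100.        ]] circle top [[865.69482367 124.48151474 100.        ]]
198 30 53.1 198 40 51.9 198 50 50.7 198 61 49.4 198 70 48.4 198 80 47.2 208 30 50.0 208 40 48.6 208 50 47.1 208 61 45.5 208 70 44.2 208 80 42.8 
195 [(294, -24), (418, 23)]
203 [(246, -28), (352, -12), (367, -8), (394, 15), (419, 23)]
215 [(233, -26), (309, -11), (394, 17), (452, 21)]
230 [(205, -15), (284, -12), (285, -12), (394, 19), (451, 23), (452, 23)]
260 [(245, -19), (395, 19), (449, 23)]
```

The cup has slid about 17 mm in the grip and still leans about 20°. If I raise the tool 30 mm, the pan edge bears nearer the mouth. Then I'll push on.

Call:
inch_along(increments=[[[0, 0, -10], 0, 50], [[0, 0, -20], 0, 50], [[0, 0, -30], 0, 50], [[-4, 0, -30], 0, 50], [[-8, 0, -30], 0, 50], [[-12, 0, -30], 0, 50], [[-14, 0, -30], 0, 50], [[-14, 0, -30], 0, 50]], squeeze=3)

```text
clock: 8.75
tcp_pos: [502.3, 97.1, 234.8]
orientation: [[-0.211, 0.978, -0.001], [0.978, 0.211, -0.0], [-0.0, -0.001, -1.0]]
contact_force: [0.6, 0.8, -0.6]
width: 58.2
gripper_force: 3.0
```

```bash
python3 look.py s7; python3 edges.py s7; python3 tilt2.py s7 | head -1
```

```text
[307, 206, 307, 162] 89.0
[342, 208, 345, 174] 83.0
[302, 156, 304, 180] 94.0
s7 [(190, -17), (202, 29), (211, -10), (338, -11), (343, 4), (348, 5), (374, 49), (388, -15), (394, 13), (412, -41)]
```

The cup is now within about 5° of vertical. I'll back off, rise and look again from the wrist.

Call:
inch_along(increments=[[[5, 0, 0], 0, 50], [[10, 0, -5], 0, 50], [[20, 0, -20], 0, 50], [[30, 0, -40], 0, 50], [[45, 0, -60], 0, 50], [[60, 0, -65], 0, 50], [[70, 0, -65], 0, 50], [[70, 0, -65], 0, 50]], squeeze=3)

```text
clock: 9.7
tcp_pos: [486.9, 167.9, 300.1]
orientation: [[-0.214, 0.977, -0.0], [0.977, 0.214, 0.0], [0.001, -0.0, -1.0]]
contact_force: [-0.1, -0.6, -1.7]
width: 57.9
gripper_force: 3.0
```

```bash
python3 look.py s8; python3 edges.py s8
```

Run:
```python
import pickle,cv2,numpy as np
from h import *
d=pickle.load(open("s8.pkl","rb"))
print(d["wrist"][0]["tcp_pos"])
h=cv2.cvtColor(d["wrist"][1]["pixels"],cv2.COLOR_RGB2HSV); m=cv2.inRange(h,(3,110,60),(16,255,255)); m[275:]=0
for k in cv2.findContours(m,0,1)[0]:
    if cv2.contourArea(k)>400:
        P=onz(*d["wrist"],k.reshape(-1,2),12)[:,:2].astype(np.float32); print(cv2.boundingRect(k),cv2.minEnclosingCircle(P))
a=d["scene"][1]["pixels"][100:240,270:410,::-1]; a=cv2.resize(a,(400,400),interpolation=2)
b=cv2.resize(d["wrist"][1]["pixels"][100:420,160:480,::-1],(400,400),interpolation=2)
cv2.imwrite("pics/s8.png",cv2.convertScaleAbs(np.hstack([a,b]),alpha=1.5))
```

```text
[329, 173, 330, 123] 90.0
[350, 157, 350, 129] 91.5
[365, 164, 368, 133] 84.5
[359, 122, 360, 142] 95.0
[326, 122, 327, 145] 94.5
[487.30486436 165.85478247 299.53470772]
(304, 24, 125, 121) ((502.7631530761719, 312.2630615234375), 63.05987548828125)
```

View pics/s8.png

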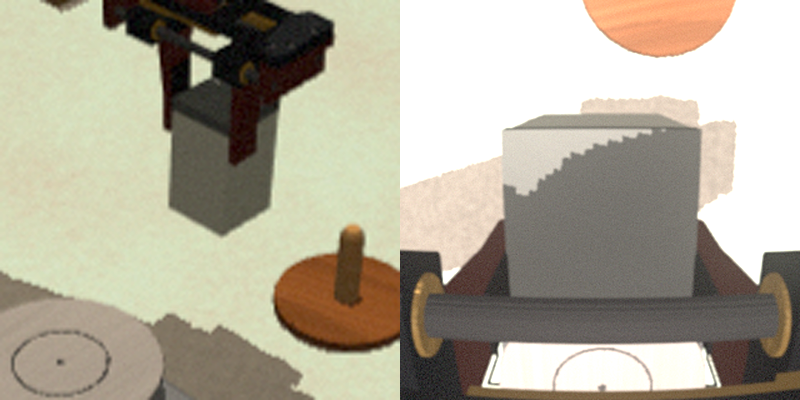

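The cup hangs mouth-down and nearly upright. In the wrist view its top edge runs from (242,203) to (399,203), and the stand is ahead of it.

Run:
```python
import pickle,numpy as np
from h import *
from scipy.optimize import brentq
d=pickle.load(open("s8.pkl","rb"));a=d["wrist"];O=a[0]["orientation"]
def edge(uv):
    f=lambda z:np.linalg.norm(np.diff(onz(*a,uv,z),axis=0))-58
    z=brentq(f,20,300); P=onz(*a,uv,z).mean(0); return z,P,O.T@(P-a[0]["tcp_pos"])
print(edge([(242.4,203),(399.2,202.5)])); print(edge([(276,192),(364,192)]))
print("tri top corner near", tri([(*a,(399.2,202.5)),(*d["scene"],(270+277*.35,100+100*.35))]))
print("tri top left far", tri([(*a,(242.4,203)),(*d["scene"],(270+205*.35,100+80*.35))]))
# rim low corners in scene/: near bottom (222,235), right (270,208)
for z in (150,155,160): print(z,onz(*d["scene"],[(270+222*.35,100+235*.35),(270+270*.35,100+207*.35),(270+170*.35,100+208*.35)],z).round(1))
print("pan",onz(*a,(321.6,409.6),100))
print("peg tip", tri([(*pickle.load(open("s0.pkl","rb"))["side"],(303,376)),(*d["scene"],(270+351*.35,100+228*.35))]))
```

```text
(246.31456948, array([477.44306103, 213.65640237, 246.31456948]), array([48.83641838,  0.54937179, 53.19149908]))
(137.50557272309683, array([478.351683  , 206.58527091, 137.50557272]), array([4.17957786e+01, 6.51522394e-02, 1.62005189e+02]))
tri top corner near (array([505.95868052, 220.42781341, 247.01288486]), [0.5916804148483938, 0.5916804148483069])
tri top left far (array([444.356208  , 202.75491247, 238.14152715]), [4.4666799087926625, 4.466679908792804])
150 [[517.9 164.  150. ]
 [509.4 217.9 150. ]
 [464.9 150.5 150. ]]
155 [[523.2 160.  155. ]
 [514.8 213.6 155. ]
 [470.6 146.6 155. ]]
160 [[528.5 156.  160. ]
 [520.2 209.2 160. ]
 [476.3 142.6 160. ]]
pan [[523.21588439   5.91184687 100.        ]]
peg tip (array([503.52834205, 312.68911196,  85.96957018]), [0.8900103805683146, 0.8900103805684999])
```

Call:
inch_along(increments=[[[15, 6, 0], 0, 50], [[35, 14, 0], 0, 50], [[60, 23, 0], 0, 50], [[85, 33, 0], 0, 50], [[105, 41, 0], 0, 50], [[118, 46, 0], 0, 50], [[122.5, 47, 0], 0, 50], [[122.5, 47, 0], 0, 50]], squeeze=3)

```text
clock: 10.65
tcp_pos: [507.5, 296.1, 299.8]
orientation: [[-0.212, 0.977, -0.001], [0.977, 0.212, -0.0], [-0.0, -0.001, -1.0]]
contact_force: [0.4, -0.2, -0.9]
width: 58.3
gripper_force: 3.0
```

```bash
python3 look.py s9; python3 edges.py s9
```

Run:
```python
import pickle,cv2,numpy as np
from h import *
d=pickle.load(open("s9.pkl","rb")); a=d["wrist"]
print(a[0]["tcp_pos"])
g=cv2.GaussianBlur(cv2.cvtColor(a[1]["pixels"],cv2.COLOR_RGB2GRAY),(5,5),0).astype(float)
dg=np.diff(g[:,310:330].mean(1)); print([(i,round(dg[i])) for i in range(150,240) if abs(dg[i])>4 and abs(dg[i])==abs(dg[i-3:i+4]).max()])
h=cv2.cvtColor(a[1]["pixels"],cv2.COLOR_RGB2HSV); m=cv2.inRange(h,(3,110,60),(16,255,255)); m[275:]=0
for k in cv2.findContours(m,0,1)[0]:
    if cv2.contourArea(k)>200: 
        P=onz(*a,k.reshape(-1,2),12)[:,:2]; P=P[np.linalg.norm(P-[503.5,313],axis=1)>55]
        A=np.c_[2*P,np.ones(len(P))]; s=np.linalg.lstsq(A,(P**2).sum(1),rcond=None)[0]; print(cv2.boundingRect(k),len(P),s[:2],np.sqrt(s[2]+s[:2]@s[:2]))
```

```text
[410, 139, 416, 106] 82.5
[378, 103, 378, 131] 97.5
[378, 159, 382, 111] 91.0
[401, 141, 404, 114] 88.5
[412, 159, 416, 131] 86.0
[387, 198, 389, 180] 88.5
[507.74745866 294.80381674 300.00244795]
[(178, -12), (190, 5), (202, 17), (216, -5), (220, -6), (224, -5)]
(258, 139, 124, 58) 197 [501.6073071  316.39215087] 59.56630001966051
```

Call:
inch_along(increments=[[[0, 0, 15], 0, 50], [[0, 0, 35], 0, 50], [[0, 0, 50], 0, 50], [[0, 0, 62], 0, 50], [[0, 0, 74], 0, 50], [[0, 0, 86], 0, 50], [[0, 0, 96], 0, 50], [[0, 0, 96], 0, 50]], squeeze=3)

```text
clock: 11.6
tcp_pos: [507.1, 295.4, 202.6]
orientation: [[-0.211, 0.977, -0.002], [0.977, 0.211, -0.001], [-0.001, -0.002, -1.0]]
contact_force: [-0.8, -0.8, -0.8]
width: 57.7
gripper_force: 3.0
```

```bash
python3 tilt2.py s9|head -1; python3 look.py s10;python3 tilt2.py s10|head -1; python3 edges.py s10
```

```text
s9 [(190, 7), (202, 30), (216, -6), (220, -8), (224, -8), (338, -10), (343, 5), (348, 5), (374, 67), (388, -34), (393, -26)]
s10 [(190, 8), (202, 31), (216, -8), (220, -7), (224, -8), (338, -11), (343, 4), (348, 6), (374, 63), (412, -56)]
[376, 184, 379, 147] 91.0
[375, 141, 375, 166] 97.0
[404, 176, 409, 154] 78.5
[397, 172, 399, 153] 89.0
[407, 193, 412, 161] 85.0
[380, 161, 386, 143] 68.5
```

No contact so far, and the cup has not moved in the grip: its edge is still at row 202. Going on slowly.

Call:
inch_along(increments=[[[0, 0, 8], 0, 50], [[0, 0, 16], 0, 50], [[0, 0, 24], 0, 50], [[0, 0, 30], 0, 50], [[0, 0, 33], 0, 50], [[0, 0, 33], 0, 50]], squeeze=3)

```text
clock: 12.35
tcp_pos: [507.4, 295.7, 170.5]
orientation: [[-0.211, 0.977, -0.001], [0.977, 0.211, -0.001], [-0.0, -0.001, -1.0]]
contact_force: [-0.3, 0.1, -0.7]
width: 58.4
gripper_force: 3.0
```

Call:
inch_along(increments=[[[0, 0, 2], 0, 50], [[0, 0, 4], 0, 50], [[0, 0, 6], 0, 50], [[0, 0, 6], 0, 50]])

```text
clock: 12.75
tcp_pos: [507.6, 295.8, 165.0]
orientation: [[-0.211, 0.977, -0.0], [0.977, 0.211, -0.0], [-0.0, -0.0, -1.0]]
contact_force: [-0.1, 0.6, -1.2]
width: 57.9
gripper_force: 3.0
```

```bash
python3 look.py s11;python3 tilt2.py s11|head -1; python3 edges.py s11
```

```text
s11 [(202, 31), (211, -4), (216, -9), (220, -7), (337, -9), (342, 4), (374, 67), (412, -59)]
[373, 149, 375, 173] 102.0
[403, 188, 412, 147] 79.5
[380, 169, 390, 146] 58.5
[406, 203, 411, 175] 83.0
```

Call:
inch_along(increments=[[[0, 0, 2], 0, 50], [[0, 0, 3], 0, 50], [[0, 0, 3], 0, 50]])

```text
clock: 13.2
tcp_pos: [507.9, 295.5, 162.3]
orientation: [[-0.211, 0.977, 0.0], [0.977, 0.211, -0.0], [-0.0, 0.0, -1.0]]
contact_force: [1.7, -2.2, 1.0]
width: 57.9
gripper_force: 3.0
```

Call:
inch_along(increments=[[[0, 0, 2], 0, 50], [[0, 0, 3], 0, 50], [[0, 0, 3], 0, 50]])

```text
clock: 13.5
tcp_pos: [507.9, 295.7, 159.1]
orientation: [[-0.211, 0.977, 0.0], [0.977, 0.211, -0.0], [-0.0, 0.0, -1.0]]
contact_force: [2.0, -1.5, 2.8]
width: 58.0
gripper_force: 3.0
```

Call:
inch_along(increments=[[[0, 0, 2], 0, 50], [[0, 0, 3], 0, 50], [[0, 0, 3], 0, 50]])

```text
clock: 13.8
tcp_pos: [507.7, 296.3, 156.1]
orientation: [[-0.212, 0.977, 0.0], [0.977, 0.212, 0.001], [0.001, 0.001, -1.0]]
contact_force: [1.4, 0.8, 2.4]
width: 58.1
gripper_force: 3.0
```

```bash
python3 look.py s12;python3 tilt2.py s12|head -1
```

```text
s12 [(191, -8), (219, 28), (224, -10), (337, -10), (374, 68), (412, -57), (419, -10)]
```

The rim is on the base at about 2–3 N, so I'll release and go straight up.

Call:
inch_along(increments=[[[0, 0, 0], 0, 62], [[0, 0, 0], 0, 70], [[0, 0, 0], 0, 88], [[0, 0, 0], 0, 88], [[0, 0, 0], 0, 88]], squeeze=3)

```text
clock: 14.45
tcp_pos: [507.5, 295.8, 156.0]
orientation: [[-0.211, 0.977, -0.0], [0.977, 0.211, -0.0], [-0.0, -0.0, -1.0]]
contact_force: [-0.3, -0.0, -0.6]
width: 87.0
gripper_force: 0.0
```

Call:
inch_along(increments=[[[0, 0, -15], 0, 88], [[0, 0, -50], 0, 88], [[0, 0, -95], 0, 88], [[0, 0, -140], 0, 88], [[0, 0, -170], 0, 88], [[-30, 0, -180], 0, 88], [[-60, 0, -180], 0, 88], [[-60, 0, -180], 0, 88]])

```text
clock: 15.25
tcp_pos: [521.8, 232.7, 338.1]
orientation: [[-0.206, 0.979, 0.003], [0.979, 0.206, -0.001], [-0.002, 0.002, -1.0]]
contact_force: [-0.4, -0.3, -0.3]
width: 87.6
gripper_force: 0.0
```

```bash
python3 look.py s13
```

Run:
```python
import pickle,cv2,numpy as np
from h import *
d=pickle.load(open("s13.pkl","rb"))
for n,z in (("scene",112),("side",112),("wrist",112)):
    st,s=d[n]; h=cv2.cvtColor(s["pixels"],cv2.COLOR_RGB2HSV)
    if n!="wrist":
        p=s["R"]@[503,313,80]+s["t"];u=((s["intrinsics"]@p)[:2]/p[2]).astype(int)
        c=s["pixels"][u[1]-40:u[1]+40,u[0]-35:u[0]+35]
        e=cv2.Canny(cv2.convertScaleAbs(c,alpha=1.5),50,130)
        L=cv2.HoughLinesP(e,1,np.pi/180,12,minLineLength=12,maxLineGap=3)
        print(n,u,[tuple((l[0]+[u[0]-35,u[1]-40]*2).tolist()) for l in L])
    else:
        L=cv2.HoughLinesP(cv2.Canny(s["pixels"],40,110)[:330,180:470],1,np.pi/180,30,minLineLength=35,maxLineGap=5)
        for l in L:
            l=l[0]+[180,0,180,0]; print(l.tolist(),onz(st,s,l.reshape(2,2),112)[:,:2].round(0).tolist())
```

```text
scene [392 181] [(406, 207, 410, 171), (378, 214, 407, 220), (376, 174, 396, 185), (374, 204, 398, 219), (393, 184, 408, 173), (376, 180, 381, 168), (393, 162, 409, 171)]
side [302 377] [(287, 370, 291, 358), (313, 405, 321, 378), (274, 394, 275, 406), (276, 368, 292, 384), (284, 398, 312, 407), (283, 371, 284, 383), (295, 385, 310, 389), (291, 381, 311, 386), (311, 389, 318, 368), (295, 353, 321, 361), (332, 405, 334, 391), (288, 383, 304, 387), (327, 413, 333, 401)]
[230, 314, 320, 281] [[455.0, 146.0], [529.0, 196.0]]
[180, 259, 267, 222] [[402.0, 188.0], [475.0, 237.0]]
[285, 179, 356, 179] [[483.0, 276.0], [540.0, 288.0]]
[319, 108, 356, 109] [[498.0, 339.0], [527.0, 345.0]]
[231, 314, 305, 287] [[456.0, 146.0], [518.0, 187.0]]
[284, 167, 284, 109] [[480.0, 286.0], [470.0, 333.0]]
[356, 180, 356, 110] [[540.0, 287.0], [527.0, 344.0]]
[411, 316, 415, 278] [[619.0, 179.0], [612.0, 215.0]]
[357, 159, 357, 113] [[537.0, 305.0], [529.0, 342.0]]
```

The wrist view gives the cup's top face as a 58 × 58 mm square at z = 112, centred at (505,310). It stands flat over the peg. Now for the large weight.

Call:
inch_along(increments=[[[-30, -3, 0], 0, 88], [[-75, -6, 0], 0, 88], [[-120, -10, 0], 0, 88], [[-165, -14, 0], 0, 88], [[-210, -18, 0], 0, 88], [[-255, -22, 0], 0, 88], [[-300, -26, 0], 0, 88], [[-345, -30, 0], 0, 88]], squeeze=20)

```text
clock: 16.2
tcp_pos: [564.3, -106.5, 336.4]
orientation: [[-0.214, 0.977, 0.0], [0.977, 0.214, 0.001], [0.001, 0.0, -1.0]]
contact_force: [1.0, 0.7, 0.0]
width: 87.7
gripper_force: 0.0
```

Call:
inch_along(increments=[[[-45, -3, 0], 0, 88], [[-85, -7, 0], 0, 88], [[-120, -10, 15], 0, 88], [[-145, -11, 30], 0, 88], [[-163, -11, 38], 0, 88], [[-163, -11, 38], 0, 88], [[-163, -11, 38], 0, 88]])

```text
clock: 16.9
tcp_pos: [588.2, -266.3, 298.3]
orientation: [[-0.213, 0.977, -0.0], [0.977, 0.213, 0.001], [0.001, 0.0, -1.0]]
contact_force: [1.0, 0.3, -0.1]
width: 87.6
gripper_force: 0.0
```

```bash
python3 look.py s14
```

Create knob.py:
```python
import pickle,sys,cv2,numpy as np
from h import *
d=pickle.load(open(sys.argv[1]+".pkl","rb")); st,s=d["wrist"]; print(st["tcp_pos"])
def px(X):
    T=s["T_tool_cam"]; p=np.linalg.inv(T)@np.r_[st["orientation"].T@(np.array(X)-st["tcp_pos"]),1]
    th=np.arctan2(np.hypot(p[0],p[1]),p[2]); return s["intrinsics"][:2,2]+s["intrinsics"][0,0]*th*p[:2]/np.hypot(p[0],p[1])
u=px([589,-272,92]); print("expect",u)
x,y=np.int32(u)-60; c=s["pixels"][y:y+120,x:x+120]
g=cv2.medianBlur(cv2.cvtColor(c,cv2.COLOR_RGB2GRAY),5)
for p2 in (35,22):
    C=cv2.HoughCircles(g,cv2.HOUGH_GRADIENT,1,8,param1=100,param2=p2,minRadius=12,maxRadius=50)
    if C is not None:
        for q in C[0][:6]: print(p2,(q[:2]+[x,y]).round(1),q[2],onz(st,s,q[:2]+[x,y],92).round(1))
```

```bash
python3 knob.py s14
```

```text
[ 588.41481807 -265.81132802  299.03411739]
expect [318.70736579 246.13558794]
22 [318.5 229.5] 24.0 [[ 585.9 -258.8   92. ]]
22 [317.5 238.5] 24.6 [[ 586.7 -266.1   92. ]]
```

Run:
```python
import pickle,cv2
s=pickle.load(open("s14.pkl","rb"))["wrist"][1]
g=cv2.cvtColor(s["pixels"],cv2.COLOR_RGB2GRAY)[190:300,270:370]
q=cv2.resize(g,(50,37),interpolation=cv2.INTER_AREA)
for i,r in enumerate(q): print(190+i*3,"".join("%3d"%(v) for v in r[::2]))
```

```text
190 122120122124123120118119124120122119121118120118119120124122123120124119118
193 124117121118122121122121124120117118120121122119119119119120121120124118117
196 120117118119120120123119120117118121119121122120118118118120123121122121120
199 121117117119119119121120120117117122121118122121118119118119124120123125119
202 120120119121120117121119121121118122118115121121119121121121124119121123121
205 118120121125119118123119120120106 92 83 85102118119123119118122117118118120
208 120120122126123120125122121 94 70 68 69 70 69 84118123120117121119120119125
211 122121124122124119121121104 70 69 72 75 75 70 66 87123121120119119117120125
214 123125123120123117121118 72 72 86 94 95 96 90 80 71107121122122119119120123
217 124124121124123119122101 76 90 95 99 99100 98 96 80 79122123122121118122123
220 124120122125127121125 84 90 92 94100 99 99 97 95 94 78115122120121117119121
223 123119120123125122122 87 94 92 95100100100 97 97 95 92105120120118117120122
226 127123122122122124120 90 95 93 97 98 98 99 96 95 93 95 97121123118120121123
229 124125122124126125106 93 93 93 92 80 76 78 87 97 95 97 9
[... 1159 characters left out ...]
202202201202202203201202203203201168130126125127128129128126
277 201200201202202204204203203202203202202203201202200172145127128128128127126
280 199201203204202201203203200201204202203200201201198201189142128125128122123
283 202200203203203203203203202198201201203200201197200197201188178151136152136
286 201203203203202203202201203201202203204201200200203201201202202202193200194
289 203201203203203204200200203202199201203203202204203203203204202203203201202
292 201199203202201202203203200203201202201202201201202199202202201202203200203
295 202202203201201201202204202203201201201201203202202201203200200201202202203
298 202203202201200200199201201198200200200200202202201201200202202202201201204
```

Run:
```python
import pickle,numpy as np
from h import *
d=pickle.load(open("s14.pkl","rb")); a=d["wrist"]; d0=pickle.load(open("s0.pkl","rb"))
P=onz(*a,(320.3,249.5),92)[0]; O=a[0]["orientation"]; print(P,O.T@(P-a[0]["tcp_pos"]))
print(tri([(*a,(320.3,249.5)),(*d0["scene"],(187.5,301.5)),(*d0["side"],(386.5,184.5))]))
```

```text
[ 590.83997576 -274.44492443   92.        ] [ -9.05602372   0.22890185 207.03014799]
(array([ 590.65014904, -272.48569436,   91.94660628]), [1.9194097352945203, 1.703346285006606, 0.7738462826688068])
```

Call:
inch_along(increments=[[[-8.5, 0, 20], 0, 88], [[-8.5, 0, 60], 0, 88], [[-8.5, 0, 100], 0, 88], [[-8.5, 0, 130], 0, 88], [[-8.5, 0, 150], 0, 88], [[-8.5, 0, 158], 0, 88], [[-8.5, 0, 158], 0, 88], [[-8.5, 0, 158], 0, 60]], squeeze=30)

```text
clock: 17.85
tcp_pos: [590.3, -276.1, 141.6]
orientation: [[-0.212, 0.977, 0.002], [0.977, 0.212, -0.001], [-0.001, 0.002, -1.0]]
contact_force: [-0.9, 0.6, 0.1]
width: 82.6
gripper_force: 0.0
```

Call:
inch_along(increments=[[[0, 0, 0], 0, 15], [[0, 0, 0], 0, 15], [[0, 0, 0], 0, 15], [[0, 0, 0], 0, 15], [[0, 0, 0], 0, 15], [[0, 0, 0], 0, 15], [[0, 0, 0], 0, 15], [[0, 0, 0], 0, 15]], squeeze=30)

```text
clock: 18.65
tcp_pos: [589.6, -276.2, 140.1]
orientation: [[-0.212, 0.977, 0.0], [0.977, 0.212, 0.0], [-0.0, 0.0, -1.0]]
contact_force: [0.0, -0.5, 0.4]
width: 25.1
gripper_force: 30.0
```

Call:
inch_along(increments=[[[0, 0, -5], 0, 15], [[0, 0, -15], 0, 15], [[0, 0, -35], 0, 15], [[0, 0, -65], 0, 15], [[0, 0, -100], 0, 15], [[0, 0, -130], 0, 15], [[0, 0, -145], 0, 15], [[0, 0, -145], 0, 15]], squeeze=30)

```text
clock: 19.45
tcp_pos: [590.0, -276.7, 287.5]
orientation: [[-0.211, 0.977, 0.004], [0.977, 0.211, -0.001], [-0.002, 0.003, -1.0]]
contact_force: [0.6, 0.2, -6.9]
width: 25.1
gripper_force: 30.0
```

```bash
python3 look.py s15
```

Run:
```python
import pickle,cv2
s=pickle.load(open("s15.pkl","rb"))["wrist"][1]
g=cv2.cvtColor(s["pixels"],cv2.COLOR_RGB2GRAY)[170:340,260:384]
q=cv2.resize(g,(31,42),interpolation=cv2.INTER_AREA)
for i,r in enumerate(q): print(170+i*4,"".join("%4d"%(v) for v in r))
```

```text
170  140 136 135 139 139 138 137 138 138 136 137 139 139 139 137 139 138 143 141 140 138 139 142 152 196 218 224 224 221 222 221
174  139 138 135 138 138 139 139 140 139 136 139 136 136 138 137 136 133 139 140 140 142 141 142 142 141 168 179 186 200 211 220
178  139 140 137 139 141 139 143 139 137 134 136 136 138 138 138 139 135 136 138 136 138 143 143 143 144 139 139 141 141 144 162
182  140 142 142 138 140 139 141 140 139 137 140 141 138 138 137 139 138 139 137 138 139 141 139 138 139 140 140 134 137 139 146
186  141 140 140 137 137 136 139 138 140 139 141 138 135 137 137 137 140 140 138 136 137 136 140 140 140 140 142 136 139 139 141
190  139 138 138 136 135 136 137 136 136 137 139 136 134 136 140 138 136 139 140 136 137 136 139 142 139 142 144 140 140 142 142
194  139 135 137 137 137 139 139 135 134 139 136 138 138 136 139 135 133 138 138 137 139 139 139 142 136 137 141 139 139 139 141
198
[... 3811 characters left out ...]
109 108 108 107 107 104  51  37  44  45  46  47  48  44
318   49  49  48  49  47  40  41  95 108 109 108 109 108 108 109 109 109 108 108 107 107 107 106  60  38  41  46  47  46  47  48
322   55  49  47  47  46  40  40  94 109 109 108 109 107 109 110 109 109 107 108 107 107 106 107  62  37  38  46  46  47  46  61
326   60  47  46  47  43  39  39  91 109 107 109 108 108 109 109 108 108 107 108 107 106 106 105  52  36  37  44  46  45  48  65
330   62  46  47  46  42  38  37  68 108 107 109 108 109 109 108 108 108 108 107 106 107 107  98  40  36  38  43  46  43  50  67
334   55  47  47  47  44  42  42  57  86  85  86  86  87  88  87  87  86  87  85  86  85  85  92  42  42  44  46  46  47  50  58
```

Run:
```python
import pickle,numpy as np
st,s=pickle.load(open("s15.pkl","rb"))["wrist"]; T=s["T_tool_cam"];K=s["intrinsics"]
for row,z,rr in((293,49,13),(241,89,24),(221,141,24)):
    a=(row-K[1,2])/K[0,0]; d=T[:3,:3]@[0,np.sin(a),np.cos(a)]; print(row,T[0,3]+d[0]*(z-T[2,3])/d[2]-rr)
O=st["orientation"];p=st["tcp_pos"];print(p)
for pan in ([524,6.8],): print(O.T@np.r_[np.array(pan)-p[:2],0])
```

```text
293 2.190744906289929
241 1.811823608806776
221 2.0281237727669534
[ 588.78052386 -276.03548413  283.85441712]
[290.13779866  -3.52077992   0.29875621]
```

Call:
inch_along(increments=[[[15, 0, -5], 0, 15], [[50, -1, -5], 0, 15], [[95, -1, -5], 0, 15], [[140, -2, -5], 0, 15], [[185, -2, -5], 0, 15], [[225, -3, -5], 0, 15], [[255, -3, -5], 0, 15], [[275, -3, -5], 0, 15]], squeeze=30)

```text
clock: 20.4
tcp_pos: [526.7, -4.3, 289.4]
orientation: [[-0.215, 0.977, -0.002], [0.977, 0.215, 0.001], [0.002, -0.002, -1.0]]
contact_force: [0.4, 0.3, -7.5]
width: 25.2
gripper_force: 30.0
```

Call:
inch_along(increments=[[[8, -0.5, 0], 0, 15], [[13, -0.5, 0], 0, 15], [[13, -0.5, 0], 0, 15], [[13, -0.5, 0], 0, 15]])

```text
clock: 20.8
tcp_pos: [525.2, 3.2, 290.0]
orientation: [[-0.21, 0.978, -0.0], [0.978, 0.21, -0.001], [-0.001, -0.0, -1.0]]
contact_force: [-0.3, -0.7, -7.9]
width: 24.9
gripper_force: 30.0
```

```bash
python3 look.py s16
```

Run:
```python
import pickle,cv2,numpy as np
from h import *
d=pickle.load(open("s16.pkl","rb")); a=d["wrist"];print(a[0]["tcp_pos"])
s=a[1]; O=a[0]["orientation"]; T=s["T_tool_cam"]
# pan outline: sample rays along radial directions from expected circle
def px(X):
    p=np.linalg.inv(T)@np.r_[O.T@(np.array(X)-a[0]["tcp_pos"]),1]; r=np.hypot(p[0],p[1])
    return s["intrinsics"][:2,2]+s["intrinsics"][0,0]*np.arctan2(r,p[2])*p[:2]/r
g=cv2.GaussianBlur(cv2.cvtColor(s["pixels"],cv2.COLOR_RGB2GRAY),(3,3),0).astype(float)
for R0 in (80,37):
  pts=[]
  for ang in np.arange(0,360,8):
    t=np.radians(ang); R=np.arange(R0-10,R0+10,.5)
    v=[]
    for q in R:
        u=px([524+q*np.cos(t),6.8+q*np.sin(t),100]); 
        v.append(cv2.getRectSubPix(g.astype(np.float32),(1,1),(float(u[0]),float(u[1])))[0,0] if 0<u[1]<260 else np.nan)
    v=np.array(v)
    if np.isnan(v).any(): continue
    if R0==37: i=np.argmin(v); ok=v[i]<np.median(v)-12
    else: dv=np.abs(v[3:]-v[:-3]); i=dv.argmax()+1; ok=dv.max()>15
    if ok: pts.append((ang,R[i],524+R[i]*np.cos(t),6.8+R[i]*np.sin(t)))
  P=np.array(pts); print(R0,[(int(p[0]),p[1]) for p in pts])
  if len(P)>4:
    A=np.c_[2*P[:,2:],np.ones(len(P))]; f=np.linalg.lstsq(A,(P[:,2:]**2).sum(1),rcond=None)[0]; print(f[:2],np.sqrt(f[2]+f[:2]@f[:2]))
# scene: centre-dot/pan? engraved circle via side/scene
```

```text
[525.24965476   3.18628754 290.00341876]
80 [(8, np.float64(84.0)), (16, np.float64(83.5)), (24, np.float64(85.5)), (32, np.float64(88.5)), (40, np.float64(81.5)), (48, np.float64(88.5)), (56, np.float64(76.5)), (64, np.float64(77.0)), (72, np.float64(83.0)), (80, np.float64(78.0)), (88, np.float64(78.5)), (96, np.float64(78.5)), (104, np.float64(79.0)), (112, np.float64(78.5)), (120, np.float64(79.0)), (128, np.float64(80.5)), (136, np.float64(87.0)), (144, np.float64(78.0)), (152, np.float64(78.5)), (160, np.float64(86.5)), (168, np.float64(80.5)), (176, np.float64(79.5)), (184, np.float64(79.5)), (192, np.float64(82.5)), (200, np.float64(79.5))]
[525.99704572   4.22928808] 83.03604828788194
37 [(0, np.float64(27.0)), (8, np.float64(36.0)), (16, np.float64(36.0)), (24, np.float64(36.0)), (32, np.float64(35.5)), (40, np.float64(35.5)), (48, np.float64(35.5)), (56, np.float64(35.5)), (64, np.float64(35.5)), (72, np.float64(35.5)), (80, np.float64(35.5)), (88, np.float64(35.5)), (96, np.float64(35.0)), (104, np.float64(29.0)), (112, np.float64(35.0)), (120, np.float64(36.0)), (128, np.float64(36.5)), (136, np.float64(36.5)), (144, np.float64(37.0)), (152, np.float64(37.0)), (160, np.float64(37.0)), (168, np.float64(37.5)), (176, np.float64(37.5)), (184, np.float64(37.5)), (192, np.float64(38.0)), (200, np.float64(38.0)), (208, np.float64(38.5)), (352, np.float64(27.0))]
[522.1843277    6.99317115] 35.292134417299
```

Call:
inch_along(increments=[[[0, -1.7, 12], 0, 15], [[0, -1.7, 25], 0, 15], [[0, -1.7, 34], 0, 15], [[0, -1.7, 40], 0, 15], [[0, -1.7, 43], 0, 15], [[0, -1.7, 45], 0, 15], [[0, -1.7, 45], 0, 15]], squeeze=30)

```text
clock: 21.65
tcp_pos: [523.5, 4.1, 245.1]
orientation: [[-0.211, 0.977, 0.0], [0.977, 0.211, 0.0], [-0.0, 0.0, -1.0]]
contact_force: [0.8, -0.1, -6.8]
width: 25.1
gripper_force: 30.0
```

Call:
inch_along(increments=[[[0, 0, 2], 0, 15], [[0, 0, 4], 0, 15], [[0, 0, 6], 0, 15], [[0, 0, 8], 0, 15], [[0, 0, 10], 0, 15], [[0, 0, 12], 0, 15], [[0, 0, 12], 0, 15], [[0, 0, 12], 0, 15]])

```text
clock: 22.45
tcp_pos: [523.7, 4.1, 233.3]
orientation: [[-0.211, 0.977, 0.001], [0.977, 0.211, 0.0], [-0.0, 0.001, -1.0]]
contact_force: [0.2, 0.1, -3.8]
width: 25.4
gripper_force: 30.0
```

```bash
python3 look.py s17
```

Run:
```python
from cell import r
s=r.state(); print(s["tcp_pos"],s["contact_force"])
```

```text
[523.62243077   4.12670501 233.31347974] [-0.07964605 -0.85884938 -3.29375536]
```

Call:
inch_along(increments=[[[0, 0, 1.5], 0, 15], [[0, 0, 3], 0, 15], [[0, 0, 4.5], 0, 15], [[0, 0, 6], 0, 15], [[0, 0, 6], 0, 15], [[0, 0, 6], 0, 15], [[0, 0, 6], 0, 15], [[0, 0, 6], 0, 15]])

```text
clock: 23.4
tcp_pos: [523.6, 4.1, 227.3]
orientation: [[-0.211, 0.977, 0.0], [0.977, 0.211, 0.0], [-0.0, 0.0, -1.0]]
contact_force: [1.7, -0.6, -0.9]
width: 25.3
gripper_force: 30.0
```

Call:
inch_along(increments=[[[0, 0, 0], 0, 15], [[0, 0, 0], 0, 15]])

```text
clock: 23.6
tcp_pos: [523.6, 4.1, 227.2]
orientation: [[-0.211, 0.977, 0.0], [0.977, 0.211, 0.0], [-0.0, 0.0, -1.0]]
contact_force: [0.3, 0.8, -0.1]
width: 25.1
gripper_force: 30.0
```

The scale now carries the weight, with about 0 N left on the wrist. I'll release gently and retreat straight up.

Call:
inch_along(increments=[[[0, 0, 0], 0, 30], [[0, 0, 0], 0, 40], [[0, 0, 0], 0, 60], [[0, 0, 0], 0, 80], [[0, 0, 0], 0, 80], [[0, 0, 0], 0, 80]], squeeze=3)

```text
clock: 24.2
tcp_pos: [523.4, 4.1, 227.1]
orientation: [[-0.211, 0.977, 0.0], [0.977, 0.211, -0.0], [-0.0, 0.0, -1.0]]
contact_force: [-0.2, 0.2, -0.4]
width: 66.5
gripper_force: 0.0
```

Call:
inch_along(increments=[[[0, 0, -8], 0, 80], [[0, 0, -25], 0, 80], [[0, 0, -50], 0, 80], [[0, 0, -85], 0, 80], [[0, 0, -120], 0, 80], [[0, 0, -150], 0, 80], [[0, 0, -150], 0, 80], [[0, 0, -150], 0, 80]])

```text
clock: 25.0
tcp_pos: [523.4, 4.1, 377.9]
orientation: [[-0.211, 0.977, 0.002], [0.977, 0.211, 0.0], [-0.0, 0.002, -1.0]]
contact_force: [-0.4, -0.4, -0.6]
width: 80.0
gripper_force: 0.0
```

```bash
python3 look.py s18
```

Run:
```python
import pickle,cv2,numpy as np
d=pickle.load(open("s18.pkl","rb")); s=d["wrist"][1]; print(d["wrist"][0]["tcp_pos"])
g=cv2.cvtColor(s["pixels"],cv2.COLOR_RGB2GRAY)[190:334,248:392]
q=cv2.resize(g,(36,36),interpolation=cv2.INTER_AREA)
for i,r in enumerate(q): print(190+i*4,"".join("%4d"%v for v in r))
```

```text
[522.95593537   4.05534058 376.28740691]
190   95 102 102 101 101 102 105 102 102 104 103 101  89 100 104 105 104 104 104 104 104 104 103  98  87 102 103 102 101 102 102 101 103 104 105 104
194  100 101 102 101 100 101 103 102 101 102 100  88 101 102 104 103 100  96  90  95 100 103 102 102  97  88 102 102 101 101 101 101 102 104 104 104
198  102 102 102 101 100 101 104 101 101 102  90 100 102 102 101  87  74  72  73  73  74  86  99 102 101  95  90 102 100 100 101 102 102 103 104 104
202  102 101 102 100  99 101 103 101  99  97  92 103 102 100  80  72  81  89  92  90  84  77  79  99 101 101  88 100 100 100 101 101 101 102 104 104
206  100 100 101 101  98 100 102 101 100  88  99 102 102  86  81  92  97 102 100 101 101  97  8
[... 3972 characters left out ...]
 208 209 209 208 206 208 208 209 209 207 204 206 208 208 207 209 207 208 207 206 207 206 204 205 207 207
318  204 208 208 208 207 206 208 207 207 207 204 208 208 208 206 207 206 208 208 209 206 206 208 208 206 205 207 209 207 207 205 206 204 205 206 205
322  207 205 204 203 206 208 206 204 207 206 206 209 209 206 207 205 207 208 208 209 206 207 206 207 205 207 208 208 207 208 205 206 205 206 206 203
326  207 204 205 206 206 206 206 207 207 205 208 205 206 207 207 206 208 205 206 207 205 207 205 207 206 207 206 205 207 206 205 204 204 204 205 206
330  205 202 206 207 206 205 204 208 206 207 208 207 203 208 208 207 207 206 206 206 208 207 204 208 207 207 207 207 206 204 202 208 204 202 205 206
```

The weight stands upright. The engraved circle (columns about 285–357) is evenly visible on both sides of the body (about 298–348), the cup was not touched again, and the arm is clear.

Run:
```python
from cell import r
print(r.job_done())
```

```text
the job is handed in; nothing more can be done
None
```

I've handed the job in at about 25 s: the cup stands upside down over the peg with its rim flat on the stand's base, and the large weight is upright in the middle of the pan inside the circle. The small weight and the jar were not touched, and no verdict came back.

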